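Index the rotary die table by one hole

ROBOT

A 7-joint arm with a two-finger parallel gripper is mounted at the origin on a cart in front of the work surface, level with it; the furniture and walls round the work are solid. World frame = base frame: x ahead of the robot, y to its left, z up, the work surface at z = 0. Lengths are in m, angles in rad, forces in N, time in s.
With the tool pointing down it reaches from about 0.425 to 0.925 m from the base axis. Payload 6.8 kg.
Tool frame: the origin (TCP) lies midway between the tips of the shut fingers; the grasp point (between the pads) lies 19 mm behind it; z points along the fingers, y is the line along which they close (so a half turn about z gives the same grasp; the last joint's range is limited). The gripper opens to 88 mm and grips with 3 to 60 N. Pads are 20 mm wide; open, the fingers measure 115 mm over their backs; the gripper's body (75 mm by 178 mm) begins 61 mm behind the grasp point.
Start: joints at [1.026, 0.477, 0.022, 1.555, -0.011, 1.109, -0.083], TCP at [0.286, -0.612, 0.223] pointing down, gripper open.
Joint ranges: [-2.96, 2.96], [-0.34, 2.1], [-1.41, 1.46], [0.24, 2.44], [-1.37, 4.51], [0.17, 1.92], [-2.96, 2.96]. Speed limits (rad/s): [2.39, 2.39, 3.14, 3.14, 3.14, 3.14, 3.14].

INTERFACE

Orientations are given as a unit quaternion [x, y, z, w].
In Python, from bench import sensors, imaging, job gives the robot as it stands. The module is installed in compiled form; this text tells all that it offers.
- The arm moves only by the tool arm_command, never from a script. Its argument "targets" is text: rows parted by semicolons, each of 7 numbers parted by spaces: the opening, from 0 (shut) to 1 (fully open), then the shift along the tool's x, y, z in m, then the turn, a rotation vector about the tool's x, y, z in rad. In form: claw x y z ax ay az; .... A call has exactly 10 rows; each row shifts and turns the commanded pose from where the row before left it, along the tool's axes as they then stand; what a row does not reach is not made up. A row lasts 1/10 s, in which the tool goes at most 50 mm and 8.59 degrees, less where a joint would pass 70% of its speed; a pose out of reach is approached as far as the arm can. A call is refused whole if a number of a shift passes 0.05 or a number of a turn 0.15, either way. A call with a gripper value outside its range is refused whole. The fingers move at their own pace and stop on an object; "force" is the grip in N (left out, the last holds). Time passes only in rows, so rows that do not move let the fingers close, or fill a call up. It gives the time, the measured TCP pose, the force, the opening and the grip force at its end, in the units of the state.
- sensors.get_obs(): the state, without advancing time (a new reading comes with each control period).
- imaging.grab_frame(name): name is "scene" or "top" or "wrist"; returns a dict with "color" (400x640x3 uint8, red, green, blue), "z_map" (400x640 float32, m along the optical axis (not along the pixel's ray), 0 where there is no reading), "fx", "fy", "cx", "cy" (pixels), "k1" (the pictures are not rectified: a ray, as slopes to the right and down, at radius r is drawn at 1 + k1 r^2 times it, then the intrinsics apply), "pose" (4x4, takes a point from camera to world coordinates). Camera axes: x right, y up, looking along -z (the intrinsics and any distortion apply to the point x, -y, -z); pixel columns grow to the right and rows downward; lengths in m; the calibration is good to about 2 mm. A picture is of the moment at which its call begins.
- job.job_done(): hands the job in; it is judged then, once.
The state is a dict: "clock": time; "joints": joint angles; "qvel": joint speeds; "joint_torque": joint torques, N m; "tcp_pos": TCP position; "tool_rot": TCP orientation; "force": force on the tool from outside, world axes, zero at the start; "moment": the same for the moment, N m; "width": finger opening in m; "finger_force": force on a finger pad.
Only numpy, scipy, OpenCV 4.12 (cv2) and the standard library are available. Lean on these libraries where they do the work, as an engineer would, in place of code of your own. Each camera call takes 0.05 s, during which the arm holds its last target. There are 200 camera calls.

TASK

Index the small rotary table by one hole so that the blue die tray comes to the green post: with the fingertips, without gripping or lifting anything, press the yellow spring plunger cap down, keep it down while you push it round so that the tray turns towards the green post, and let it spring back up locked in the very next hole. Do not turn the wrong way or skip a hole, do not touch the tray, which must stay in its nest, and leave the other things where they are.

Things in the scene. Friction and masses are not known exactly. Their poses are not given: they have to be found in the camera images.
- index_base: round grey drum fixed on the worktop, 270 mm in diameter, 28 mm high, with a black ring groove and six brass-rimmed holes 60 degrees apart on a circle of 100 mm radius in its top. Origin: centre of its underside, on the table's turning axis (vertical). Its +x axis points from the centre to where the tray stands at the start, -x to where the yellow cap stands at the start. It is turned by up to 26 degrees either way at the start.
- table (a joint): angle of the steel turntable (disc of 160 mm diameter, top 42 mm above the worktop) about the vertical axis of the drum, rad: 0 at the start (locked in a hole), positive anticlockwise seen from above; the neighbouring holes are at +1.047 and -1.047 and the next ones at twice that; end stops at +/-2.2. In a hole it has about +/-0.02 rad of play. Turns easily (0.06 N m) when the plunger is down; the plunger's pin holds it firmly when up
- plunger (a joint): how far the plunger is pressed down, m: 0 up, 0.012 at its lower stop. The pin is clear of the hole from about 0.009 on. Spring: about 4.5 N at the top, 9 N at the bottom. Between holes the pin stays caught under the plate (reads about 0.0075 when let go); it springs up to 0 by itself once it is within about 0.05 rad of a hole, also when the table is pushed there afterwards
- cap_dish (a point): centre of the dished floor of the yellow round plunger cap, at the height of that floor: 63 mm above the worktop when up, 51 mm when pressed. The dish is open above, 52 mm across inside, with a rim 3 mm thick standing 11 mm above the floor. The cap rides on the turntable at 100 mm from the axis, opposite to the tray, and goes round with it
- nest (a point): centre of the nest on the turntable, 43 mm from the axis, at the level of the table's top (42 mm up); four low lips 4 mm high, about 2 mm of play round the tray
- tray_mid (a point): centre of the blue die tray with clear lid, 51 x 54 x 9 mm, lying loose in the nest
- green_post: steel post with a green cap, 86 mm tall, fixed on the worktop 155 mm from the table's axis; origin at the centre of its foot (30 mm across). Seen from the axis it stands 60 degrees from the tray's starting direction, to its left or to its right: one hole in that direction brings the tray to it
- grey_post: the same with a grey cap, 60 degrees on the other side of the tray: not the wanted one
- boat: bystander: black strip boat, 56 x 190 x 9 mm, lying to the right; origin under its centre
- loupe: bystander: grey folding loupe, 52 x 30 x 16 mm; origin under its centre
- note_pad: bystander: white note pad with a red edge, 60 x 105 x 12 mm; origin under its centre
- tweezers: bystander: black tweezers, 18 x 118 x 10 mm; origin under the centre

How it is judged:
By the outcome, as a careful person would: the job done as asked, in the order asked, and still so for the second after the job is handed in, with the robot touching nothing.
It also fails if it takes over 38 s, if anything falls off the work surface, if the arm or the gripper's body presses on something with over 40 N, if the wrist force passes 120 N, or if a joint passes its speed limit or range.

## Working session

There is one attempt and no reset: what is moved stays moved. The work goes in short steps, Python scripts to look and compute and a tool call to move; the robot and the scene stay as the last step left them, time stands still between calls to the robot, and variables do not carry over. Pictures are saved under pics/ and viewed, at most 10 in all, crops included, and the job is handed in when it is done.

Besides the shell and the picture viewer there is one more tool, called after "Emit:" by a JSON object that holds its "op" and its "data". arm_command: Moves the arm, as the interface text tells. Its arguments: {"type":"object","properties":{"targets":{"type":"string"},"force":{"type":"number"}},"required":["targets"]}

```bash
mkdir -p pics
cat > h.py <<'E'
import numpy as np, cv2
from bench import sensors, imaging, job
def grab(n,fn=None):
    f=imaging.grab_frame(n)
    if fn: cv2.imwrite(fn,f["color"][:,:,::-1])
    return f
def cloud(f):
    v,u=np.mgrid[0:400,0:640]
    d=np.stack([(u-f["cx"])/f["fx"],(v-f["cy"])/f["fy"]],-1)
    s=d.copy()
    for _ in range(8): s=d/(1+f["k1"]*(s**2).sum(-1,keepdims=True))
    z=f["z_map"]; P=np.stack([s[...,0]*z,-s[...,1]*z,-z],-1)
    T=f["pose"]; return P@T[:3,:3].T+T[:3,3]
E
python3 - <<'E'
from h import *
f=grab("top","pics/top.png"); P=cloud(f)
np.savez("top.npz",P=P,c=f["color"],z=f["z_map"])
hsv=cv2.cvtColor(f["color"],cv2.COLOR_RGB2HSV)
for n,lo,hi in [("yellow",(22,120,90),(34,255,255)),("blue",(100,120,50),(130,255,255)),("green",(45,100,50),(85,255,255))]:
    m=cv2.inRange(hsv,lo,hi); k,l,st,ce=cv2.connectedComponentsWithStats(m)
    for i in range(1,k):
        if st[i,4]>40:
            q=P[(l==i)&(f["z_map"]>0)]; print(n,st[i],ce[i].round(),np.median(q,0).round(4),q.min(0).round(3),q.max(0).round(3))
o=sensors.get_obs(); print({k:np.round(v,4) for k,v in o.items()})
E
```

```text
yellow [367 206  17  17 224] [375. 214.] [ 0.435  -0.0911  0.0627] [ 0.406 -0.117  0.055] [ 0.461 -0.063  0.078]
green [ 412    0   50   41 1390] [437.  19.] [ 0.8532 -0.3416  0.4352] [ 0.785 -0.396  0.415] [ 0.943 -0.294  0.442]
green [ 10   2  24  22 272] [23. 14.] [1.0429 0.7086 0.5542] [1.033 0.696 0.428] [1.184 0.833 0.579]
green [325  16  41  32 500] [351.  27.] [ 1.1005 -0.1867  0.1317] [ 1.075 -0.233  0.034] [ 1.111 -0.083  0.181]
green [415  94  38  25 632] [433. 106.] [ 0.7397 -0.3743  0.1155] [ 0.705 -0.434  0.106] [ 0.777 -0.316  0.122]
{'clock': np.float64(0.05), 'joints': array([ 1.0259,  0.4778,  0.0223,  1.5564, -0.0115,  1.1093, -0.0831]), 'qvel': array([-0.0006, -0.0013,  0.0003, -0.0018, -0.0003, -0.0004, -0.0003]), 'joint_torque': array([ 3.90000e-03, -5.84619e+01,  1.54130e+00, -2.73607e+01,
       -5.44000e-02,  1.32000e-02,  0.00000e+00]), 'tcp_pos': array([ 0.2853, -0.6111,  0.2217]), 'tool_rot': array([ 9.762e-01,  2.167e-01, -3.000e-04, -8.000e-04]), 'force': array([-0.2571, -0.6877,  0.5389]), 'moment': array([0.0201, 0.0101, 0.0385]), 'finger_force': np.float64(0.0), 'width': np.float64(0.088)}
```

View pics/top.png

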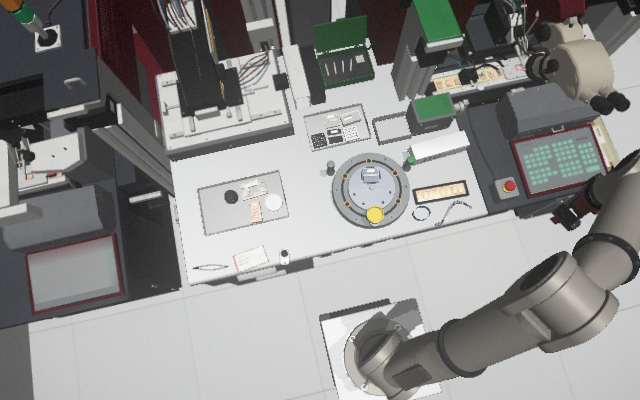

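The top view shows the yellow cap at (375,214), the tray at (371,173), the green post at (408,159) on the right and the grey post at (330,168) on the left. So the tray must turn clockwise, which moves the cap towards +y.

Run:
```python
from h import *
from scipy.optimize import least_squares
d=np.load("top.npz");P=d["P"];c=d["c"];ok=d["z"]>0
hsv=cv2.cvtColor(c,cv2.COLOR_RGB2HSV)
cap=np.array([.435,-.0911])
w=np.zeros((400,640),bool);w[130:240,315:425]=1
m=w&ok&(P[...,2]>.036)&(P[...,2]<.048)
def circ(q,R):
    return least_squares(lambda p:np.hypot(*(q-p).T)-R,q.mean(0),loss="soft_l1",f_scale=.002)
q=P[w&ok&(P[...,2]>.020)&(P[...,2]<.035)][:,:2]
h=cv2.convexHull(q.astype(np.float32))[:,0]; r=circ(h,.135); print("drum",r.x,np.abs(r.fun).mean())
q=P[m][:,:2];h=cv2.convexHull(q.astype(np.float32))[:,0]; r2=circ(h,.08); print("disc",r2.x,np.abs(r2.fun).mean())
y=w&ok&cv2.inRange(hsv,(20,100,70),(36,255,255)).astype(bool)&(P[...,2]>.05)
q=P[y];h=cv2.convexHull(q[:,:2].astype(np.float32))[:,0]; rc=circ(h,.029);print("cap",rc.x,np.abs(rc.fun).mean(),len(q))
for C in(r.x,r2.x):
    v=rc.x-C; print("cap rad,ang",np.hypot(*v),np.degrees(np.arctan2(v[1],v[0])))
t=w&ok&(P[...,2]>.06)
k,l,st,ce=cv2.connectedComponentsWithStats(t.astype(np.uint8))
for i in range(1,k):
    if st[i,4]>5:
        q=P[l==i];v=np.median(q,0)[:2]-r.x;print(st[i],np.median(q,0).round(3),q[:,2].max().round(3),np.hypot(*v),np.degrees(np.arctan2(v[1],v[0])),c[l==i].mean(0))
```

```text
drum [ 0.53503317 -0.11138141] 0.030035017582514877
disc [ 0.48333049 -0.11280833] 0.0760279434290161
cap [ 0.43395807 -0.09056565] 0.0011797236976697244 240
cap rad,ang 0.10319628119088145 168.3630028695208
cap rad,ang 0.054151386766357196 155.7480434937066
[406 142  19  23 176] [ 0.603 -0.284  0.064] 0.092 0.185570993590786 -68.54005221248481 [191.42045455 209.64772727 194.57386364]
[327 161   8   9  54] [0.628 0.012 0.084] 0.091 0.15446868682566814 52.855549443043515 [141.94444444 144.46296296 147.92592593]
[366 206  18  18 212] [ 0.435 -0.091  0.064] 0.078 0.10257927740540573 168.48176441917363 [222.9245283  205.46698113 112.77358491]
```

Run:
```python
from h import *
from scipy.optimize import least_squares
d=np.load("top.npz");P=d["P"];c=d["c"];ok=d["z"]>0
C=np.array([.533,-.111])
for it in range(3):
    r=np.hypot(P[...,0]-C[0],P[...,1]-C[1])
    q=P[ok&(P[...,2]>.018)&(P[...,2]<.033)&(r<.15)][:,:2]
    h=cv2.convexHull(q.astype(np.float32))[:,0]
    s=least_squares(lambda p:np.hypot(*(h-p[:2]).T)-p[2],[*C,.135],loss="soft_l1",f_scale=.002);C=s.x[:2];print("drum",s.x,np.abs(s.fun).mean())
    q=P[ok&(P[...,2]>.037)&(P[...,2]<.047)&(r<.09)][:,:2]
    h=cv2.convexHull(q.astype(np.float32))[:,0]
    s2=least_squares(lambda p:np.hypot(*(h-p[:2]).T)-p[2],[*C,.08],loss="soft_l1",f_scale=.002);print("disc",s2.x,np.abs(s2.fun).mean())
v=np.array([.434,-.0906])-C;print(np.hypot(*v),np.degrees(np.arctan2(v[1],v[0])))
# move in tool axes at current yaw
from scipy.spatial.transform import Rotation as R
o=sensors.get_obs();M=R.from_quat(o["tool_rot"]).as_matrix();print(M.round(3))
print(M.T@(np.array([.434,-.0906,.2])-o["tcp_pos"]))
```

```text
drum [ 0.53185879 -0.10813196  0.13138511] 0.0013039263411478686
disc [ 0.53233075 -0.10764417  0.07930076] 0.0008637975547124842
drum [ 0.53184566 -0.10805642  0.13134983] 0.0008409677229095386
disc [ 0.53233075 -0.10764417  0.07930076] 0.000863797554851705
drum [ 0.53184566 -0.10805642  0.13134983] 0.00084096774866455
disc [ 0.53233075 -0.10764417  0.07930076] 0.0008637975549003424
0.09939063860958572 169.8844159236047
[[ 0.906  0.423 -0.001]
 [ 0.423 -0.906  0.001]
 [-0.    -0.002 -1.   ]]
[ 0.35496696 -0.40866641  0.02237464]
```

Emit:
{"op": "arm_command", "data": {"targets": "0 0.018 -0.0205 0 0 0 0;0 0.018 -0.0205 0 0 0 0;0 0.018 -0.0205 0 0 0 0;0 0.018 -0.0205 0 0 0 0;0 0.018 -0.0205 0 0 0 0;0 0.018 -0.0205 0 0 0 0;0 0.018 -0.0205 0 0 0 0;0 0.018 -0.0205 0 0 0 0;0 0.018 -0.0205 0 0 0 0;0 0.018 -0.0205 0 0 0 0"}}

```text
clock: 1.05
tcp_pos: [0.3618, -0.3484, 0.2222]
tool_rot: [0.976, 0.217, -0.0, -0.0]
force: [0.7, 0.3, -0.2]
width: 0.0115
finger_force: 0.0
```

Emit:
{"op": "arm_command", "data": {"targets": "0 0.018 -0.0205 0 0 0 0;0 0.018 -0.0205 0 0 0 0;0 0.018 -0.0205 0 0 0 0;0 0.018 -0.0205 0 0 0 0;0 0.018 -0.0205 0 0 0 0;0 0.018 -0.0205 0 0 0 0;0 0.018 -0.0205 0 0 0 0;0 0.016 -0.0205 0 0 0 0;0 0.01 -0.014 0 0 0 0;0 0 0 0 0 0 0"}}

```text
clock: 2.05
tcp_pos: [0.4245, -0.1219, 0.2224]
tool_rot: [0.976, 0.219, -0.0, -0.0]
force: [0.2, -1.0, -0.3]
width: 0.0004
finger_force: 0.0
```

Run:
```python
from h import *
from scipy.spatial.transform import Rotation as R
f=grab("wrist","pics/w1.png");P=cloud(f)
hsv=cv2.cvtColor(f["color"],cv2.COLOR_RGB2HSV)
m=cv2.inRange(hsv,(20,100,70),(36,255,255))
k,l,st,ce=cv2.connectedComponentsWithStats(m)
for i in range(1,k):
  if st[i,4]>300:
    q=P[(l==i)&(f["z_map"]>0)];t=q[(q[:,2]>.068)];h=cv2.convexHull(t[:,:2].astype(np.float32))[:,0] if len(t)>5 else None
    print(st[i],np.median(q,0).round(4), None if h is None else cv2.minEnclosingCircle(h))
o=sensors.get_obs();M=R.from_quat(o["tool_rot"]).as_matrix();print(M.round(3),o["tcp_pos"],o["joints"].round(2),o["clock"],o["force"],o["width"])
```

```text
[ 267  133   53   54 2189] [ 0.4355 -0.0915  0.0629] ((0.43609338998794556, -0.09147638082504272), 0.028853490948677063)
[[ 0.905  0.425 -0.001]
 [ 0.425 -0.905  0.   ]
 [-0.001 -0.    -1.   ]] [ 0.42419013 -0.12359599  0.22241279] [ 0.42  0.11 -0.29  2.07  0.04  0.97 -1.03] 2.1 [-0.66908639 -0.50272316 -0.5322222 ] 0.000333306451638346
```

View pics/w1.png

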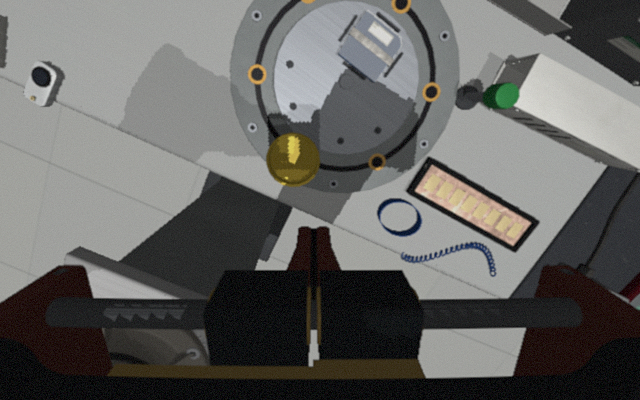

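The wrist view shows the cap at (293,158), with its centre at about (0.435, -0.091), which agrees with the top view. The next hole clockwise is at (257,74), and the green post at (502,95) is on the right, as expected.

Emit:
{"op": "arm_command", "data": {"targets": "0 0.006 -0.006 0 0 0 0;0 0.006 -0.006 0.005 0 0 0;0 0.006 -0.006 0.015 0 0 0;0 0.0055 -0.007 0.02 0 0 0;0 0 0 0.025 0 0 0;0 0 0 0.025 0 0 0;0 0 0 0.025 0 0 0;0 0 0 0.02 0 0 0;0 0 0 0.008 0 0 0;0 0 0 0 0 0 0"}}

```text
clock: 3.1
tcp_pos: [0.4344, -0.0915, 0.0787]
tool_rot: [0.976, 0.217, -0.001, -0.001]
force: [0.6, 0.0, 0.2]
width: 0.0004
finger_force: 0.0
```

Run:
```python
from h import *
from scipy.spatial.transform import Rotation as R
o=sensors.get_obs();M=R.from_quat(o["tool_rot"]).as_matrix();print(M.round(3),o["tcp_pos"],o["joints"].round(2),o["clock"],o["force"])
print(M.T@(np.array([.435,-.091,.066])-o["tcp_pos"]))
```

```text
[[ 0.906  0.423 -0.002]
 [ 0.423 -0.906  0.001]
 [-0.002 -0.001 -1.   ]] [ 0.4343695  -0.09146511  0.0786912 ] [ 0.32  0.33 -0.3   2.2   0.16  0.63 -1.22] 3.1 [0.57220441 0.03090009 0.2499235 ]
[ 0.00079203 -0.00013626  0.01268994]
```

Emit:
{"op": "arm_command", "data": {"targets": "0 0 0 0.005 0 0 0;0 0 0 0.005 0 0 0;0 0 0 0.004 0 0 0;0 0 0 0.003 0 0 0;0 0 0 0.003 0 0 0;0 0 0 0.003 0 0 0;0 0 0 0.003 0 0 0;0 0 0 0.002 0 0 0;0 0 0 0.0005 0 0 0;0 0 0 0 0 0 0"}}

```text
clock: 4.1
tcp_pos: [0.4354, -0.0916, 0.0516]
tool_rot: [0.976, 0.217, 0.0, 0.0]
force: [-1.8, 0.6, 8.2]
width: 0.0006
finger_force: 4.2
```

Emit:
{"op": "arm_command", "data": {"targets": "0 0 0 0.0015 0 0 0;0 0.0031 -0.0042 0 0 0 0;0 0.0033 -0.0040 0 0 0 0;0 0.0035 -0.0039 0 0 0 0;0 0.0037 -0.0037 0 0 0 0;0 0.0039 -0.0035 0 0 0 0;0 0.0040 -0.0033 0 0 0 0;0 0.0042 -0.0031 0 0 0 0;0 0.0044 -0.0028 0 0 0 0;0 0 0 0 0 0 0"}}

```text
clock: 5.1
tcp_pos: [0.4532, -0.0525, 0.0512]
tool_rot: [0.976, 0.217, 0.002, 0.001]
force: [0.2, -0.1, 14.3]
width: 0.0002
finger_force: 7.3
```

```bash
cat > cap.py <<'E'
from h import *
import sys
C=np.array([.532,-.108])
o=sensors.get_obs();p=o["tcp_pos"];v=p[:2]-C;print("tcp",p.round(4),np.hypot(*v),np.degrees(np.arctan2(v[1],v[0])),o["force"].round(1),o["joints"].round(2),o["clock"],o["tool_rot"].round(3))
for n in("wrist","top","scene"):
    f=grab(n,f"pics/{n}_{sys.argv[1]}.png");P=cloud(f)
    hsv=cv2.cvtColor(f["color"],cv2.COLOR_RGB2HSV)
    r=np.hypot(P[...,0]-C[0],P[...,1]-C[1])
    m=(cv2.inRange(hsv,(20,100,60),(36,255,255))>0)&(f["z_map"]>0)&(r<.145)&(r>.06)&(P[...,2]>.042)&(P[...,2]<.085)
    q=P[m]
    if len(q)>20:
        h,R=cv2.minEnclosingCircle(q[:,:2].astype(np.float32));v=np.array(h)-C
        print(n,len(q),"cap",np.round(h,4),round(R,4),np.hypot(*v).round(4),np.degrees(np.arctan2(v[1],v[0])).round(1),"ztop",np.percentile(q[:,2],95).round(4))
E
python3 cap.py a
```

```text
tcp [ 0.4532 -0.0525  0.0512] 0.09642733200797644 144.85135904988695 [ 0.2 -0.1 14.3] [ 0.22  0.4  -0.28  2.19  0.2   0.57 -1.35] 5.1 [0.976 0.217 0.002 0.001]
wrist 4021 cap [ 0.4526 -0.053 ] 0.0289 0.0965 145.3 ztop 0.062
scene 138 cap [ 0.453  -0.0516] 0.0353 0.0971 144.5 ztop 0.0618
```

Emit:
{"op": "arm_command", "data": {"targets": "0 0.0054 -0.0029 0 0 0 0;0 0.0056 -0.0025 0 0 0 0;0 0.0057 -0.0022 0 0 0 0;0 0.0058 -0.0018 0 0 0 0;0 0.0059 -0.0015 0 0 0 0;0 0.0060 -0.0011 0 0 0 0;0 0.0061 -0.0007 0 0 0 0;0 0.0061 -0.0004 0 0 0 0;0 0.0061 0 0 0 0 0;0 0 0 0 0 0 0"}}

```text
clock: 6.25
tcp_pos: [0.4955, -0.0182, 0.0513]
tool_rot: [0.976, 0.217, 0.003, 0.0]
force: [0.0, -0.6, 14.0]
width: 0.0006
finger_force: 6.7
```

```bash
python3 cap.py b
```

```text
tcp [ 0.4955 -0.0182  0.0513] 0.09688140592721078 112.10166495413287 [ 0.  -0.6 14. ] [ 0.14  0.45 -0.28  2.1   0.21  0.61 -1.42] 6.25 [0.976 0.217 0.003 0.   ]
wrist 3603 cap [ 0.4912 -0.0186] 0.0286 0.0983 114.5 ztop 0.062
top 38 cap [ 0.4717 -0.0223] 0.022 0.1047 125.1 ztop 0.0637
scene 145 cap [ 0.4972 -0.0216] 0.0425 0.0932 111.9 ztop 0.0618
```

View pics/wrist_b.png

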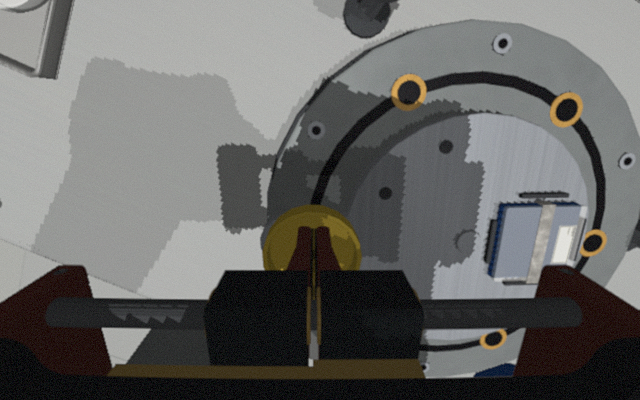

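The cap is at (311,253) with the fingers still in its dish, and the tray is sitting in its nest at (540,243). The rims at (409,92), (567,110), (593,242) and (492,338) can give me the target hole accurately.

```bash
cat > fit.py <<'E'
from h import *
from scipy.optimize import least_squares
f=grab("wrist");P=cloud(f);C=np.array([.534,-.11])
hsv=cv2.cvtColor(f["color"],cv2.COLOR_RGB2HSV);r=np.hypot(P[...,0]-C[0],P[...,1]-C[1])
g=(f["z_map"]>0)
m=(cv2.inRange(hsv,(8,120,90),(24,255,255))>0)&g&(r>.085)&(r<.115)&(P[...,2]<.036)&(P[...,2]>.02)
k,l,st,ce=cv2.connectedComponentsWithStats(m.astype(np.uint8),connectivity=8);H=[]
for i in range(1,k):
    if st[i,4]>60:
        h,R=cv2.minEnclosingCircle(P[l==i][:,:2].astype(np.float32)); print(ce[i].round(),np.round(h,4),round(R,4)); 
        if .006<R<.015:H.append(h)
H=np.array(H)
def res(p):
    a=np.arctan2(H[:,1]-p[1],H[:,0]-p[0])-p[2];s=np.pi/3;a=p[2]+np.round(a/s)*s
    return (H-p[:2]-.1*np.stack([np.cos(a),np.sin(a)],1)).ravel()
s=least_squares(res,[*C,np.radians(109.3)]);print("C",s.x[:2],"hole deg",np.degrees(s.x[2])%60+60,"res",np.abs(s.fun).max())
C=s.x[:2]
q=P[(cv2.inRange(hsv,(20,100,60),(36,255,255))>0)&g&(r<.145)&(r>.06)&(P[...,2]>.057)&(P[...,2]<.085)][:,:2]
h=cv2.convexHull(q.astype(np.float32))[:,0]
e=least_squares(lambda p:np.hypot(*(h-p).T)-.029,h.mean(0),loss="soft_l1",f_scale=.001)
o=sensors.get_obs();t=o["tcp_pos"][:2]
for n,c in(("capfit",e.x),("tcp",t)): v=c-C;print(n,c.round(4),np.hypot(*v).round(4),np.degrees(np.arctan2(v[1],v[0])).round(2))
print(np.abs(e.fun).mean(),len(h),o["force"].round(1),o["clock"])
E
python3 fit.py
```

```text
[408.  91.] [ 0.5987 -0.0324] 0.011
[565. 109.] [ 0.632  -0.1268] 0.0114
[594. 242.] [ 0.5678 -0.2026] 0.0117
[493. 340.] [ 0.4698 -0.1852] 0.0109
C [ 0.53400985 -0.10877261] hole deg 109.7775404212739 res 0.00040745578355581846
capfit [ 0.4902 -0.0191] 0.0998 116.04
tcp [ 0.4952 -0.0184] 0.0984 113.23
0.000572205316365813 36 [ 0.2  0.  11.5] 6.45
```

Emit:
{"op": "arm_command", "data": {"targets": "0 0.002 0 0 0 0 0;0 0.002 0 0 0 0 0;0 0.002 0 0 0 0 0;0 0.002 0 0 0 0 0;0 0.002 0.0004 0 0 0 0;0 0 0 0 0 0 0;0 0 0 0 0 0 0;0 0 0 0 0 0 0;0 0 0 0 0 0 0;0 0 0 0 0 0 0"}}

```text
clock: 7.45
tcp_pos: [0.5042, -0.0148, 0.0513]
tool_rot: [0.976, 0.217, 0.002, 0.0]
force: [-0.4, 0.1, 13.0]
width: 0.0002
finger_force: 6.3
```

```bash
python3 fit.py
```

```text
[406. 107.] [ 0.5989 -0.0325] 0.0107
[561. 124.] [ 0.6322 -0.1268] 0.0115
[590. 253.] [ 0.5677 -0.2026] 0.0117
[490. 349.] [ 0.4695 -0.1858] 0.011
C [ 0.53401202 -0.10896775] hole deg 109.80137348437457 res 0.0004922640986487758
capfit [ 0.4988 -0.0155] 0.0999 110.63
tcp [ 0.5041 -0.0148] 0.0988 107.6
0.0005721403693761962 36 [-1.1 -0.2 12. ] 7.5
```

The cap is 0.8° short of the hole, well inside the catch range. I'll nudge it 1 mm further and then lift straight up.

Emit:
{"op": "arm_command", "data": {"targets": "0 0.001 0 0 0 0 0;0 0 0 0 0 0 0;0 0 0 -0.003 0 0 0;0 0 0 -0.003 0 0 0;0 0 0 -0.004 0 0 0;0 0 0 -0.005 0 0 0;0 0 0 -0.008 0 0 0;0 0 0 -0.015 0 0 0;0 0 0 -0.025 0 0 0;0 0 0 -0.03 0 0 0"}}

```text
clock: 8.5
tcp_pos: [0.5013, -0.0144, 0.1427]
tool_rot: [0.976, 0.217, -0.001, -0.0]
force: [-0.1, -0.1, 0.0]
width: 0.0006
finger_force: 0.0
```

Emit:
{"op": "arm_command", "data": {"targets": "0 0 0 -0.03 0 0 0;0 0 0 -0.03 0 0 0;0 -0.01 0 -0.02 0 0 0;0 -0.02 0 0 0 0 0;0 -0.02 0 0 0 0 0;0 -0.01 0 0 0 0 0;0 0 0 0 0 0 0;0 0 0 0 0 0 0;0 0 0 0 0 0 0;0 0 0 0 0 0 0"}}

```text
clock: 9.5
tcp_pos: [0.4489, -0.0395, 0.2226]
tool_rot: [0.976, 0.217, 0.0, -0.0]
force: [-0.7, 1.0, 0.5]
width: 0.0005
finger_force: 0.0
```

```bash
python3 fit.py; python3 cap.py c
```

```text
[365.  50.] [ 0.598 -0.033] 0.0109
[453.  60.] [ 0.6329 -0.1266] 0.0107
[478. 141.] [ 0.5678 -0.2032] 0.0108
[346. 199.] [ 0.4355 -0.0912] 0.0101
[424. 205.] [ 0.4691 -0.1861] 0.0109
C [ 0.53387386 -0.10921995] hole deg 109.8709235751628 res 0.0006094138176646058
capfit [ 0.4984 -0.0153] 0.1004 110.68
tcp [ 0.4487 -0.0395] 0.11 140.69
0.0005178218713304148 48 [-0.   0.4 -1.6] 9.55
tcp [ 0.4487 -0.0395  0.2225] 0.10779089413524892 140.5638435859698 [-0.   0.4 -1.6] [ 0.25  0.12 -0.32  2.05  0.05  0.97 -1.23] 9.55 [ 0.976  0.217 -0.    -0.   ]
wrist 2431 cap [ 0.4987 -0.0156] 0.029 0.0982 109.8 ztop 0.0739
top 39 cap [ 0.4975 -0.0159] 0.0273 0.0984 110.5 ztop 0.0754
scene 192 cap [ 0.4966 -0.0148] 0.0323 0.0997 110.8 ztop 0.0737
```

View pics/wrist_c.png

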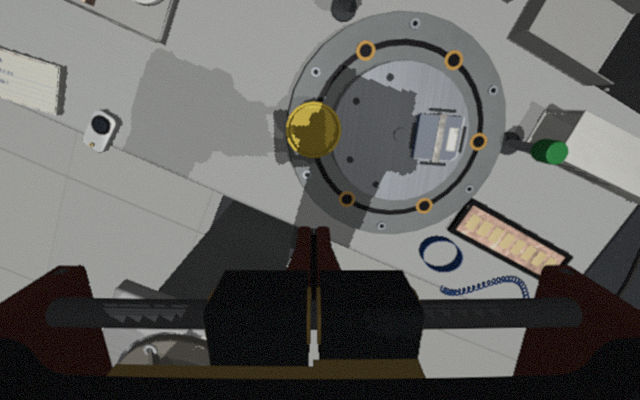

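The cap is up at (313,129): its rim is at 74 mm, the height given for the released plunger, so it is locked in the next hole. The tray is in its nest at (438,136), facing the green post at (548,152), and the other things haven't moved.

```bash
python3 -c "from bench import job;print(job.job_done())"
```

```text
the job is handed in; nothing more can be done
None
```

The table is indexed one hole clockwise and locked, the tray is in its nest facing the green post, the arm is clear, and the job was handed in at about 10 s.

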